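# Snug the watch-case press

## Task

Two small blue hand presses stand on the watchmaker's bench; one has a watch case in a round white holder under its pad, the other is empty. On the loaded press, wind the red-knobbed crank clockwise (seen from above) until the pad meets the watch case, then snug it by about an eighth of a turn more, never as much as a quarter turn, and let go. Leave the empty press as it is and keep the watch case where it stands under the pad.

Things in the scene. Friction and masses are not known exactly. Their poses are not given: they have to be found in the camera images.
- press_grip (a point): Red upright knob, 22 mm across, 46 mm tall, on the loaded press's steel crank. Point: on its axis, 16 mm below its top, about 175 mm above the bench; free room beside and above. It spins on its own axis, so a gripper holding it need not turn. It travels a level circle of 50 mm radius about the screw axis at constant height, needs about 6 N while free, 8 to 9 N when snug, and stays where left.
- press_pad: Round brass pad with black rubber face, 34 mm across, under the loaded press's vertical screw. Origin: centre of its underside, on the screw axis (centre of the knob's circle). Winding clockwise from above lowers it 20 mm per turn until it meets the watch case (0.35 to 0.85 turn from the start); then a spring behind it of 15 N/mm squeezes: about 37 N after an eighth turn.
- holder: Loose round white plastic holder, 54 mm in diameter and 17 mm tall, with a steel watch case 40 mm in diameter standing 7 mm above it, 24 mm tall in all. Origin at the centre of its underside, which stands on the press's anvil; z up. The pad meets its top, 24 mm above this origin.
- spare_grip (a point): The same red knob on the empty press, point at the same place as on the loaded one. Leave it alone.
There are look-alikes about, which are no part of the job. There is more than one size of the holder; the one meant has the size given above. What is shaped like the part that bears press_grip but orange or purple is not meant.

How it is judged:
By the outcome, as a careful person would: the job done as asked, in the order asked, and still so for the second after the job is handed in, with the robot touching nothing.
It also fails if it takes over 51 s, if anything falls off the work surface, if the arm or the gripper's body presses on something with over 40 N, if the wrist force passes 120 N, or if a joint passes its speed limit or range.

## Robot

A 6-joint arm with a two-finger parallel gripper is mounted at the origin on the work surface. World frame = base frame: x ahead of the robot, y to its left, z up, the work surface at z = 0. Lengths are in m, angles in degrees, forces in N, time in s.
With the tool pointing down it reaches from about 0.3 to 0.75 m from the base axis. Payload 8.5 kg.
Tool frame: the origin (TCP) lies at the very end of the fingers, on their centre line; the grasp point (between the pads) lies 19 mm behind it (env.grasp_offset is the distance from the TCP to the grasp point, in m); y points along the fingers, z is the direction in which the jaws open and shut, and the axes are right-handed (so a half turn about y gives the same grasp; the last joint's range is limited). The gripper opens to 85 mm and grips with 20 to 120 N. Pads are 22 mm wide; open, the fingers measure 114 mm over their backs; the gripper's body (76 mm by 85 mm) begins 54 mm behind the grasp point. The pads swing forward as they close: fully open they stand 13 mm farther back than shut.
Start: joints at [-12.336, 21.807, 74.336, -0, 83.858, -12.336], TCP at [0.55, 0, 0.231] pointing down, gripper open.
Joint ranges: [-178.18, 178.18], [-50.72, 133.34], [12.68, 142.11], [-81.47, 261.47], [9.98, 163.14], [-165.26, 165.26]. Speed limits (degrees/s): [136.94, 136.94, 180, 180, 180, 180].

## Interface

Orientations are given as a 3x3 rotation matrix whose columns are the frame's x, y, z axes.
In Python, from rig import env gives the robot as it stands. The module is installed in compiled form; this text tells all that it offers.
- The arm moves only by the shell command python3 -m pendant 'ROWS' [FORCE]. ROWS is JSON, a list of rows, each a list of 3 entries, a list of its own where there are three numbers: the shift along the world's x, y, z as a fraction of full scale, then the turn about the world's z as a fraction of full scale, then the opening, from 0 (shut) to 1 (fully open). A call has 1 to 12 rows; each row shifts and turns the commanded pose from where the row before left it; what a row does not reach is not made up. Full scale, the value 1, is 30 mm for a shift and 5 degrees for a turn. A row lasts 1/12 s, in which the tool goes at most 41.7 mm and 7.16 degrees, less where a joint would pass 70% of its speed; a pose out of reach is approached as far as the arm can. A call with a number of a shift or a turn outside -1 to 1 is refused whole. A call with a gripper value outside its range is refused whole. The fingers move at their own pace and stop on an object; FORCE is the grip in N (left out, the last holds). Time passes only in rows, so rows that do not move let the fingers close. It gives the time, the measured TCP pose, the force and the opening at its end, in the units of the state.
- env.observe(): the state, without advancing time (a new reading comes with each control period).
- env.get_image(name): name is "scene" or "side" or "wrist"; returns (picture, depth): 420x560x3 uint8, red, green, blue; 420x560 float32, m along the optical axis (not along the pixel's ray), 0 where there is no reading.
- env.camera_model(name): a dict with "camera_matrix" (3x3 intrinsics, pixels), "dist_coeffs" ([k1, k2, p1, p2, k3] as OpenCV has them; the pictures are not rectified), "R" (3x3) and "t" (3): a world point X has camera coordinates R X + t; the wrist camera has in their place "tool_from_camera" (4x4, takes a point from camera to tool coordinates, whose origin is the TCP and whose axes are the tool frame's). Camera axes: x right, y down, z forward; pixel columns grow to the right and rows downward; lengths in m; the calibration is good to about 2 mm. A picture is of the moment at which its call begins: read the wrist's pose just before it. camera_model takes no time and is no camera call.
- env.close_job(): hands the job in, once; it reports no verdict.
The state is a dict: "time_s": time; "q": joint angles; "qvel": joint speeds; "joint_efforts": joint torques, N m; "position": TCP position; "tool_rot": TCP orientation; "ft_force": force on the tool from outside, world axes, zero at the start; "wrist_torque": the same for the moment, N m; "grip_width": finger opening in m.
Only numpy, scipy, OpenCV 4.12 (cv2) and the standard library are available. Lean on these libraries where they do the work, as an engineer would, in place of code of your own. Each camera call takes 0.05 s, during which the arm holds its last target.

## Working session

There is one attempt and no reset: what is moved stays moved. The work goes in short steps, Python scripts to look and compute and a shell command to move; the robot and the scene stay as the last step left them, time stands still between calls to the robot, and variables do not carry over. Pictures are saved under pics/ and viewed, and the job is handed in when it is done.

```bash
mkdir -p pics; cat > h.py <<'E'
from rig import env
import numpy as np, cv2
def save(n,f):
    im,d=env.get_image(n); cv2.imwrite(f'pics/{f}.png',im[:,:,::-1]); np.save(f'pics/{f}.npy',d); return im,d
E
python3 - <<'E'
from h import *
s=env.observe(); print(s['time_s'],s['position'],s['tool_rot'],s['grip_width'],env.grasp_offset)
for n in ['scene','side','wrist']:
    save(n,n+'0'); m=env.camera_model(n); print(n,m)
E
```

```text
0.0 [5.49695302e-01 5.50293858e-05 2.30732005e-01] [[ 3.43895349e-06 -1.42942050e-03  9.99998978e-01]
 [-9.99999952e-01  3.09856570e-04  3.88187262e-06]
 [-3.09861803e-04 -9.99998930e-01 -1.42941936e-03]] 0.08520844972259782 0.0187
scene {'camera_matrix': array([[502.0910364 ,   0.        , 272.7426486 ],
       [  0.        , 502.0910364 , 215.05862012],
       [  0.        ,   0.        ,   1.        ]]), 'dist_coeffs': array([-0.0799865,  0.       ,  0.       ,  0.       ,  0.       ]), 'R': array([[ 0.40952511,  0.91228658, -0.00472949],
       [ 0.5989328 , -0.27276398, -0.75291388],
       [-0.68816327,  0.3055045 , -0.65810206]]), 't': array([-0.16440178, -0.22105462,  1.55249387])}
side {'camera_matrix': array([[442.60722455,   0.        , 280.12036527],
       [  0.        , 442.60722455, 198.22791981],
       [  0.        ,   0.        ,   1.        ]]), 'dist_coeffs': array([-0.09583515,  0.        ,  0.        ,  0.        ,  0.        ]), 'R': array([[ 0.81240468, -0.58300265,  0.01032193],
       [-0.39382087, -0.56166538, -0.7276243 ],
       [ 0.43000437,  0.5870604 , -0.68589819]]), 't': array([-0.46753295,  0.2469246 ,  0.81382071])}
wrist {'camera_matrix': array([[340.03303939,   0.        , 282.16145747],
       [  0.        , 340.03303939, 209.39290063],
       [  0.        ,   0.        ,   1.        ]]), 'dist_coeffs': array([-0.02365592,  0.        ,  0.        ,  0.        ,  0.        ]), 'tool_from_camera': array([[-1.54394163e-03,  9.45404674e-01,  3.25895104e-01,
        -8.33524189e-02],
       [ 1.62714707e-04, -3.25895250e-01,  9.45405870e-01,
        -1.43189354e-01],
       [ 9.99998795e-01,  1.51267941e-03,  3.49332000e-04,
         1.97254450e-04],
       [ 0.00000000e+00,  0.00000000e+00,  0.00000000e+00,
         1.00000000e+00]])}
```

View pics/scene0.png

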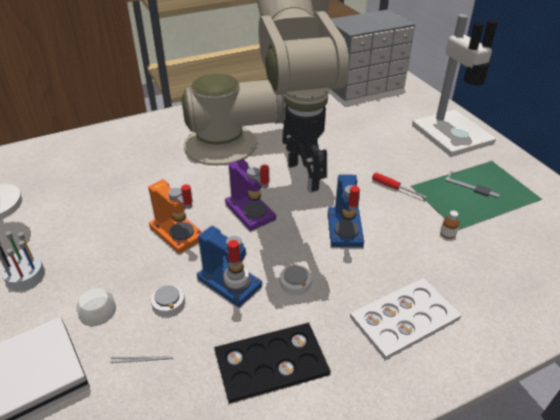

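View pics/side0.png

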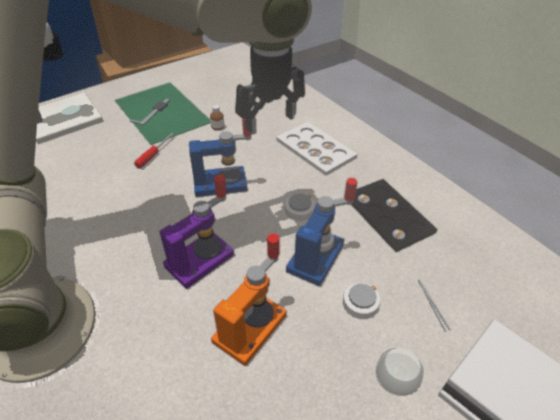

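View pics/wrist0.png

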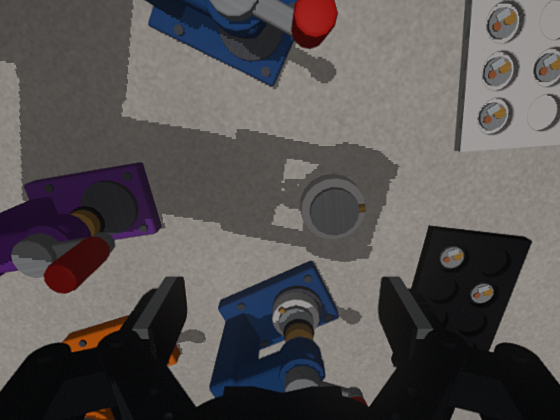

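The loaded press is the nearer blue one: knob at scene (234,252) and side (351,189), with the white holder below at scene (236,275). Next I'll measure the knob, hub and holder from depth.

```bash
cat >> h.py <<'E'
from scipy.optimize import least_squares
def cloud(n,im,d,mask,tool=None):
    m=env.camera_model(n); v,u=np.nonzero(mask&(d>0))
    p=cv2.undistortPoints(np.stack([u,v],1).astype(float)[:,None],m['camera_matrix'],m['dist_coeffs'])[:,0]
    z=d[v,u]; X=np.c_[p*z[:,None],z]
    if 'R' in m: return (X-m['t'])@m['R'],u,v
    T=m['tool_from_camera']; X=X@T[:3,:3].T+T[:3,3]
    return X@tool[1].T+tool[0],u,v
def red(im):
    h=cv2.cvtColor(im,cv2.COLOR_RGB2HSV); return ((h[...,0]<6)|(h[...,0]>174))&(h[...,1]>170)&(h[...,2]>70)
def box(im,b):
    k=np.zeros(im.shape[:2],bool); k[b[1]:b[3],b[0]:b[2]]=1; return k
def cyl(P,r):
    f=lambda c:np.hypot(P[:,0]-c[0],P[:,1]-c[1])-r
    o=least_squares(f,P[:,:2].mean(0),loss='soft_l1',f_scale=.001); return o.x,np.abs(o.fun).mean()
def mask_erode(m): return cv2.erode(m.astype(np.uint8),np.ones((3,3)))>0
E
python3 - <<'E'
from h import *
for n,b in [('scene',(222,235,245,268)),('side',(342,176,360,205))]:
    im=cv2.imread(f'pics/{n}0.png')[:,:,::-1].copy(); d=np.load(f'pics/{n}0.npy')
    k=red(im)&box(im,b)
    P,u,v=cloud(n,im,d,k); print(n,k.sum(),P[:,2].min(),np.percentile(P[:,2],[5,50,95]),P[:,2].max())
    S=P[(P[:,2]<P[:,2].max()-.006)]
    # centre: camera sees front half; init beyond mean
    print(cyl(S,.011)); T=P[P[:,2]>np.percentile(P[:,2],97)-.003]; print('top',T.mean(0),len(T))
    # triangulation blob centroid
    print(u.mean(),v.mean())
b={'scene':(195,225,265,300),'side':(285,185,362,280)}
for n in b:
    im=cv2.imread(f'pics/{n}0.png'); x=b[n]; c=im[x[1]:x[3],x[0]:x[2]]
    cv2.imwrite(f'pics/{n}_crop.png',cv2.resize(c,None,fx=6,fy=6,interpolation=2))
E
```

```text
scene 178 0.15004509142821343 [0.15264395 0.17735571 0.19001339] 0.19136706559483463
(array([ 0.61369718, -0.17804399]), np.float64(0.000807984916821787))
top [ 0.61735397 -0.17875599  0.18916162] 46
233.40677966101694 250.909604519774
side 1 0.19181969610829355 [0.1918197 0.1918197 0.1918197] 0.19181969610829355h.py:19: RuntimeWarning: Mean of empty slice.
  o=least_squares(f,P[:,:2].mean(0),loss='soft_l1',f_scale=.001); return o.x,np.abs(o.fun).mean()
  ret = um.true_divide(
Traceback (most recent call last):
  File "h.py", line 19, in cyl
    o=least_squares(f,P[:,:2].mean(0),loss='soft_l1',f_scale=.001); return o.x,np.abs(o.fun).mean()
ValueError: Initial guess is outside of provided bounds
```

```bash
python3 - <<'E'
import cv2,numpy as np
a=cv2.imread('pics/scene_crop.png');b=cv2.imread('pics/side_crop.png')
h=600;f=lambda i:cv2.resize(i,(390,int(i.shape[0]*390/i.shape[1])))
a,b=f(a),f(b);o=np.zeros((max(len(a),len(b)),790,3),np.uint8);o[:len(a),:390]=a;o[:len(b),400:]=b;cv2.imwrite('pics/c1.png',o)
E
```

```text
[ WARN:0@0.017] global loadsave.cpp:275 findDecoder imread_('pics/scene_crop.png'): can't open/read file: check file path/integrity
[ WARN:0@0.017] global loadsave.cpp:275 findDecoder imread_('pics/side_crop.png'): can't open/read file: check file path/integrity
Traceback (most recent call last):
AttributeError: 'NoneType' object has no attribute 'shape'
```

```bash
python3 - <<'E'
from h import *
b={'scene':(195,225,265,300),'side':(285,170,362,280)}
o=np.zeros((560,790,3),np.uint8)
for i,n in enumerate(b):
    im=cv2.imread(f'pics/{n}0.png'); x=b[n]; c=im[x[1]:x[3],x[0]:x[2]]
    c=cv2.resize(c,(390,int(c.shape[0]*390/c.shape[1])),interpolation=2); o[:len(c),i*400:i*400+390]=c
cv2.imwrite('pics/c1.png',o)
im=cv2.imread('pics/side0.png')[:,:,::-1].copy(); d=np.load('pics/side0.npy')
r=im.astype(int); k=(r[...,0]>2.2*r[...,1])&(r[...,0]>60)&box(im,(340,172,362,206))
P,u,v=cloud('side',im,d,k); print(k.sum(),len(P),np.percentile(P[:,2],[0,5,50,95,100]))
print(im[190,351],d[190,351],cyl(P[P[:,2]<.185],.011)); print(P[P[:,2]>.188].mean(0))
E
```

```text
42 42 [0.18877356 0.1890654  0.19052883 0.19168103 0.19221298]h.py:19: RuntimeWarning: Mean of empty slice.
  o=least_squares(f,P[:,:2].mean(0),loss='soft_l1',f_scale=.001); return o.x,np.abs(o.fun).mean()
  ret = um.true_divide(
Traceback (most recent call last):
  File "h.py", line 19, in cyl
    o=least_squares(f,P[:,:2].mean(0),loss='soft_l1',f_scale=.001); return o.x,np.abs(o.fun).mean()
ValueError: Initial guess is outside of provided bounds
```

View pics/c1.png

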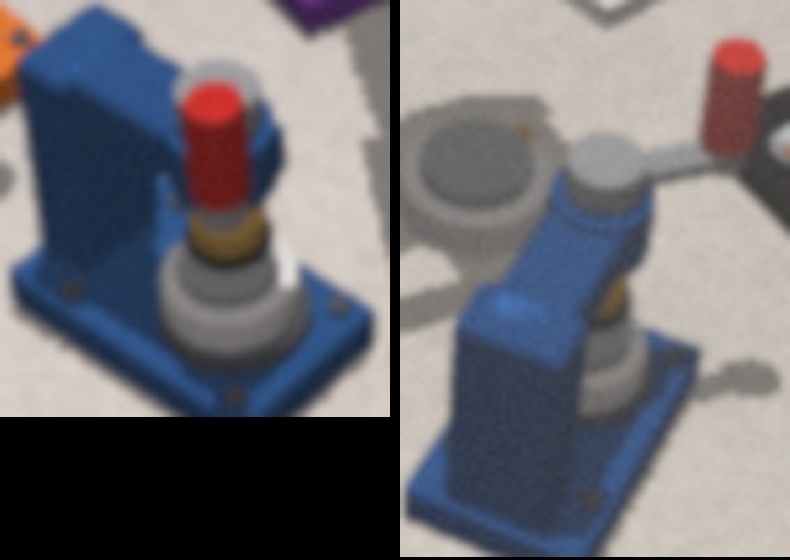

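```bash
python3 - <<'E'
from h import *
np.set_printoptions(precision=4,suppress=True)
im=cv2.imread('pics/side0.png')[:,:,::-1].copy(); d=np.load('pics/side0.npy')
r=im.astype(int); k=(r[...,0]>1.5*r[...,1])&box(im,(340,172,362,206))
P,u,v=cloud('side',im,d,k); print(len(P),np.percentile(P[:,2],[0,5,50,95,100]))
T=P[P[:,2]>.1885];print('top',T.mean(0),(T.min(0)+T.max(0))/2,len(T)); print(cyl(P[(P[:,2]<.185)&(P[:,2]>.15)],.011))
# hub
k=box(im,(314,192,340,214))&(r.max(2)-r.min(2)<30)
P,u,v=cloud('side',im,d,k); z=P[:,2]; print('hubz',np.histogram(z,np.arange(.1,.2,.005)))
zt=np.percentile(z,97); T=P[(z>zt-.004)&(z<.2)];print('hubtop',T.mean(0),(T.min(0)+T.max(0))/2,T.max(0)-T.min(0),len(T))
im=cv2.imread('pics/scene0.png')[:,:,::-1].copy(); d=np.load('pics/scene0.npy');r=im.astype(int)
P,u,v=cloud('scene',im,d,box(im,(222,265,252,292)))
print('scene holder z',np.histogram(P[:,2],np.arange(0,.12,.004)))
k=(P[:,2]>.03)&(P[:,2]<.048); 
P,u,v=cloud('scene',im,d,box(im,(205,230,252,300))&(r.max(2)-r.min(2)<30))
for a in np.arange(.012,.09,.004):
  Q=P[(P[:,2]>a)&(P[:,2]<a+.004)&(P[:,0]>.5)&(P[:,0]<.66)]
  if len(Q)>15: print(a,len(Q),Q.mean(0),cyl(Q,.027),cyl(Q,.020))
E
```

```text
202 [0.1479 0.1524 0.1776 0.1914 0.1927]
top [ 0.6127 -0.1781  0.1904] [ 0.6129 -0.1773  0.1907] 62
(array([ 0.6136, -0.1764]), np.float64(0.0006975757834377049))
hubz (array([  0,   0,   0,   0,   2,   5,  16,  35,  62, 140,  18,   0,   0,
         0,   0,   0,   0,   0,   0]), array([0.1  , 0.105, 0.11 , 0.115, 0.12 , 0.125, 0.13 , 0.135, 0.14 ,
       0.145, 0.15 , 0.155, 0.16 , 0.165, 0.17 , 0.175, 0.18 , 0.185,
       0.19 , 0.195]))
hubtop [ 0.566  -0.1622  0.1487] [ 0.5661 -0.1615  0.1486] [0.0312 0.0325 0.0051] 152
scene holder z (array([ 11,   0,   0,   1,  42, 115,  51,  92,  27,  25,  37, 116,  61,
        79,   3,   0,   6,  25,  30,  15,  25,   5,   0,   0,   0,   0,
         0,   0,   0]), array([0.   , 0.004, 0.008, 0.012, 0.016, 0.02 , 0.024, 0.028, 0.032,
       0.036, 0.04 , 0.044, 0.048, 0.052, 0.056, 0.06 , 0.064, 0.068,
       0.072, 0.076, 0.08 , 0.084, 0.088, 0.092, 0.096, 0.1  , 0.104,
       0.108, 0.112, 0.116]))
0.02 35 [ 0.5777 -0.169   0.0224] (array([ 0.5681, -0.1626]), np.float64(0.009172872292147947)) (array([ 0.5755, -0.1635]), np.float64(0.0128151468
[... 780 characters left out ...]
.1642]), np.float64(0.0018605045289193732))
0.044 112 [ 0.5746 -0.1651  0.0461] (array([ 0.5601, -0.1606]), np.float64(0.0028887959060001655)) (array([ 0.5675, -0.1626]), np.float64(0.0031965435738269673))
0.048 61 [ 0.5762 -0.1657  0.0499] (array([ 0.5555, -0.1578]), np.float64(0.004534348977297843)) (array([ 0.5633, -0.1609]), np.float64(0.003947360830010469))
0.052000000000000005 79 [ 0.5716 -0.165   0.0535] (array([ 0.5507, -0.1543]), np.float64(0.0035452551130045595)) (array([ 0.5582, -0.1585]), np.float64(0.0029942882307891425))
0.068 19 [ 0.5773 -0.1624  0.0701] (array([ 0.5537, -0.1587]), np.float64(0.0019007271377510567)) (array([ 0.5614, -0.1598]), np.float64(0.001277037672306705))
```

Knob axis is about (0.6135, -0.177) with its top at 0.191. The screw axis is (0.566, -0.162), so the radius comes out at 50 mm as specified. Moving above the knob.

```bash
python3 -m pendant '[[[0.2,-0.5,0],0,1],[[0.35,-0.98,0],0,1],[[0.35,-0.98,0],0,1],[[0.35,-0.98,0],0,1],[[0.35,-0.98,0],0,1],[[0.35,-0.98,0],0,1],[[0.18,-0.5,0],0,1],[[0,0,0],0,1],[[0,0,0],0,1]]' 60
python3 - <<'E'
from h import *
np.set_printoptions(precision=4,suppress=True)
s=env.observe(); print(s['position'],s['tool_rot'],s['ft_force'])
im,d=save('wrist','wrist1'); r=im.astype(int)
k=(r[...,0]>1.8*r[...,1])
P,u,v=cloud('wrist',im,d,k,(s['position'],s['tool_rot'])); 
q=np.hypot(P[:,0]-.6135,P[:,1]+.177)<.03
P=P[q];z=P[:,2];print(len(P),np.percentile(z,[1,50,99])); T=P[z>np.percentile(z,99)-.005];print((T.min(0)+T.max(0))/2,T.max(0)-T.min(0),cyl(P[z<.18],.011) if (z<.18).sum()>20 else 0)
E
```

```text
time_s: 0.9
position: [0.6138, -0.1782, 0.2305]
tool_rot: [[-0.002, -0.001, 1.0], [-1.0, 0.001, -0.002], [-0.001, -1.0, -0.001]]
ft_force: [0.3, 0.5, -0.2]
grip_width: 0.0853
[ 0.6138 -0.1782  0.2305] [[-0.0015 -0.001   1.    ]
 [-1.      0.0006 -0.0015]
 [-0.0006 -1.     -0.001 ]] [ 0.3359  0.4785 -0.2234]
1516 [0.1499 0.1905 0.1928]
[ 0.6145 -0.1775  0.1906] [0.0201 0.0197 0.0055] (array([ 0.6146, -0.1788]), np.float64(0.0001993154168014471))
```

View pics/wrist1.png

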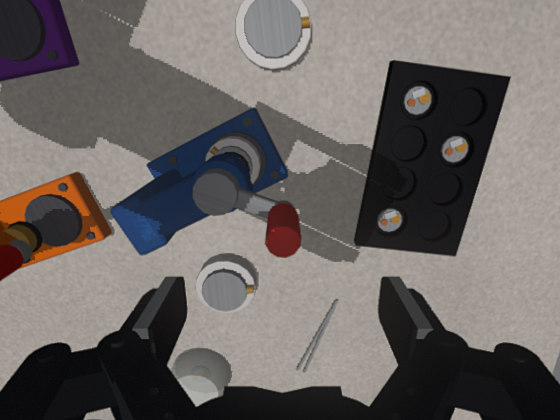

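The knob sits centred between the fingers at wrist (284,228). Descending and gripping, and locating the neighbouring knobs and the hub.

```bash
python3 - <<'E'
from h import *
np.set_printoptions(precision=4,suppress=True)
im=cv2.imread('pics/side0.png')[:,:,::-1].copy(); d=np.load('pics/side0.npy'); r=im.astype(int)
for nm,b in [('orange',(264,232,283,262)),('purple',(212,172,228,200))]:
    P,u,v=cloud('side',im,d,box(im,b)&(r[...,0]>1.8*r[...,1])&(r[...,0]>1.8*r[...,2])); print(nm,np.median(P,0))
im=cv2.imread('pics/wrist1.png')[:,:,::-1].copy(); d=np.load('pics/wrist1.npy'); r=im.astype(int)
R=np.array([[-0.0015,-0.001,1],[-1,.0006,-.0015],[-.0006,-1,-.001]])
P,u,v=cloud('wrist',im,d,box(im,(185,165,245,222))&(r.max(2)-r.min(2)<30),(np.array([.6138,-.1782,.2305]),R))
T=P[(P[:,2]>.144)&(P[:,2]<.155)]; print(np.median(T[:,2]),T.mean(0),(T.min(0)+T.max(0))/2,T.max(0)-T.min(0))
E
python3 -m pendant '[[[0.02,0,-0.4],0,1],[[0,0,-0.5],0,1],[[0,0,-0.5],0,1],[[0,0,-0.5],0,1],[[0,0,-0.35],0,1],[[0,0,-0.2],0,1],[[0,0,0],0,1],[[0,0,0],0,0],[[0,0,0],0,0],[[0,0,0],0,0],[[0,0,0],0,0],[[0,0,0],0,0]]' 60
```

```text
orange [ 0.4036 -0.2151  0.1825]
purple [ 0.4077 -0.0324  0.1785]
0.14948769884919547 [ 0.5684 -0.1607  0.1493] [ 0.5697 -0.1612  0.1477] [0.0349 0.0311 0.0075]
time_s: 1.95
position: [0.6146, -0.1771, 0.1582]
tool_rot: [[-0.0, 0.001, 1.0], [-1.0, -0.0, -0.0], [0.0, -1.0, 0.001]]
ft_force: [-0.2, -0.4, -0.6]
grip_width: 0.0251
```

```bash
python3 -m pendant '[[[0,0,0],0,0],[[0,0,0],0,0],[[0,0,0],0,0],[[0,0,0],0,0]]' 60
```

```text
time_s: 2.28
position: [0.6143, -0.1771, 0.1584]
tool_rot: [[-0.0, -0.0, 1.0], [-1.0, -0.0, -0.0], [0.0, -1.0, -0.0]]
ft_force: [-4.7, 0.0, 5.6]
grip_width: 0.0203
```

```bash
python3 - <<'E'
import numpy as np
a0=-17.5
f=lambda a:50/30*np.array([np.cos(np.radians(a)),np.sin(np.radians(a))])
for i in range(0,72):
    a=a0-5*i; d=f(a-5)-f(a); print(f'{5*i+5}:{d[0]:.3f},{d[1]:.3f}',end='  ' if i%6!=5 else '\n')
E
python3 -m pendant '[[[-0.025,-0.07,0],0,0],[[-0.05,-0.137,0],0,0]]' 60
```

```text
5:-0.050,-0.137  10:-0.061,-0.132  15:-0.073,-0.126  20:-0.083,-0.119  25:-0.093,-0.111  30:-0.103,-0.103
35:-0.111,-0.093  40:-0.119,-0.083  45:-0.126,-0.073  50:-0.132,-0.061  55:-0.137,-0.050  60:-0.140,-0.038
65:-0.143,-0.025  70:-0.145,-0.013  75:-0.145,0.000  80:-0.145,0.013  85:-0.143,0.025  90:-0.140,0.038
95:-0.137,0.050  100:-0.132,0.061  105:-0.126,0.073  110:-0.119,0.083  115:-0.111,0.093  120:-0.103,0.103
125:-0.093,0.111  130:-0.083,0.119  135:-0.073,0.126  140:-0.061,0.132  145:-0.050,0.137  150:-0.038,0.140
155:-0.025,0.143  160:-0.013,0.145  165:0.000,0.145  170:0.013,0.145  175:0.025,0.143  180:0.038,0.140
185:0.050,0.137  190:0.061,0.132  195:0.073,0.126  200:0.083,0.119  205:0.093,0.111  210:0.103,0.103
215:0.111,0.093  220:0.119,0.083  225:0.126,0.073  230:0.132,0.061  235:0.137,0.050  240:0.140,0.038
245:0.143,0.025  250:0.145,0.013  255:0.145,0.000  260:0.145,-0.013  265:0.143,-0.025  270:0.140,-0.038
275:0.137,-0.050  280:0.132,-0.061  285:0.126,-0.073  290:0.119,-0.083  295:0.111,-0.093  300:0.103,-0.103
305:0.093,-0.111  310:0.083,-0.119  315:0.073,-0.126  320:0.061,-0.132  325:0.050,-0.137  330:0.038,-0.140
335:0.025,-0.143  340:0.013,-0.145  345:0.000,-0.145  350:-0.013,-0.145  355:-0.025,-0.143  360:-0.038,-0.140
time_s: 2.45
position: [0.6125, -0.1815, 0.1584]
tool_rot: [[0.001, 0.001, 1.0], [-1.0, 0.003, 0.001], [-0.003, -1.0, 0.001]]
ft_force: [-2.6, 8.8, 5.9]
grip_width: 0.0205
```

```bash
python3 -m pendant '[[[-0.03,-0.066,0],0,0],[[-0.073,-0.126,0],0,0],[[-0.083,-0.119,0],0,0],[[-0.093,-0.111,0],0,0],[[-0.103,-0.103,0],0,0]]' 60
python3 -m pendant '[[[-0.111,-0.093,0],0,0],[[-0.119,-0.083,0],0,0],[[-0.126,-0.073,0],0,0],[[-0.132,-0.061,0],0,0],[[-0.137,-0.05,0],0,0],[[-0.14,-0.038,0],0,0]]' 60
python3 - <<'E'
from h import *
save('scene','scene1')
E
```

```text
time_s: 2.87
position: [0.6011, -0.1972, 0.1583]
tool_rot: [[0.001, 0.001, 1.0], [-1.0, 0.003, 0.001], [-0.003, -1.0, 0.001]]
ft_force: [-0.6, 9.9, 5.5]
grip_width: 0.0204
time_s: 3.37
position: [0.5789, -0.2091, 0.1584]
tool_rot: [[0.001, 0.003, 1.0], [-1.0, 0.003, 0.001], [-0.003, -1.0, 0.003]]
ft_force: [4.4, 10.0, 3.6]
grip_width: 0.0207
```

View pics/scene1.png

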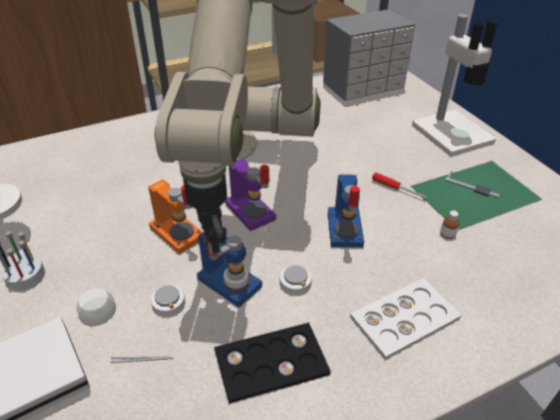

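```bash
python3 -m pendant '[[[-0.143,0.025,0],0,0],[[-0.145,-0.013,0],0,0],[[-0.145,0,0],0,0],[[-0.145,0.013,0],0,0],[[-0.143,0.025,0],0,0],[[-0.14,0.038,0],0,0]]' 60
python3 -m pendant '[[[-0.137,0.05,0],0,0],[[-0.132,0.061,0],0,0],[[-0.126,0.073,0],0,0]]' 60
python3 - <<'E'
from h import *
save('scene','scene2')
a=[]
for n in (0,1,2):
    c=cv2.imread(f'pics/scene{n}.png')[235:300,205:265]; a.append(cv2.resize(c,None,fx=4.3,fy=8,interpolation=2))
cv2.imwrite('pics/c2.png',np.hstack(a))
E
```

```text
time_s: 3.92
position: [0.5537, -0.2084, 0.1585]
tool_rot: [[0.0, 0.005, 1.0], [-1.0, -0.001, 0.0], [0.001, -1.0, 0.005]]
ft_force: [6.8, -0.5, 2.1]
grip_width: 0.0203
time_s: 4.17
position: [0.5418, -0.2034, 0.1585]
tool_rot: [[-0.0, 0.005, 1.0], [-1.0, -0.002, -0.0], [0.002, -1.0, 0.005]]
ft_force: [6.8, -1.5, 0.3]
grip_width: 0.0206
```

View pics/c2.png

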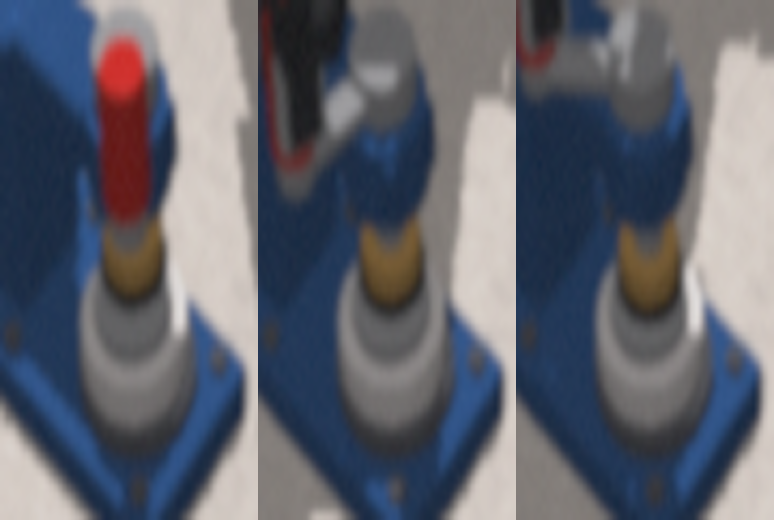

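```bash
python3 -m pendant '[[[-0.119,0.083,0],0,0],[[-0.111,0.093,0],0,0],[[-0.103,0.103,0],0,0],[[-0.093,0.111,0],0,0],[[-0.083,0.119,0],0,0],[[-0.073,0.126,0],0,0]]' 60
python3 -m pendant '[[[-0.061,0.132,0],0,0],[[-0.05,0.137,0],0,0],[[-0.038,0.14,0],0,0],[[-0.025,0.143,0],0,0],[[-0.013,0.145,0],0,0],[[0,0.145,0],0,0]]' 60
python3 - <<'E'
from h import *
save('scene','scene3')
a=[]
for n in (1,2,3):
    c=cv2.imread(f'pics/scene{n}.png')[235:300,205:265]; a.append(cv2.resize(c,None,fx=4.3,fy=8,interpolation=2))
cv2.imwrite('pics/c3.png',np.hstack(a))
E
```

```text
time_s: 4.72
position: [0.5237, -0.185, 0.1585]
tool_rot: [[-0.0, 0.003, 1.0], [-1.0, -0.003, -0.0], [0.003, -1.0, 0.003]]
ft_force: [2.1, -5.4, 2.4]
grip_width: 0.0203
time_s: 5.22
position: [0.5171, -0.1598, 0.1584]
tool_rot: [[-0.001, 0.001, 1.0], [-1.0, -0.003, -0.001], [0.003, -1.0, 0.001]]
ft_force: [-2.5, -6.8, 4.3]
grip_width: 0.0205
```

View pics/c3.png

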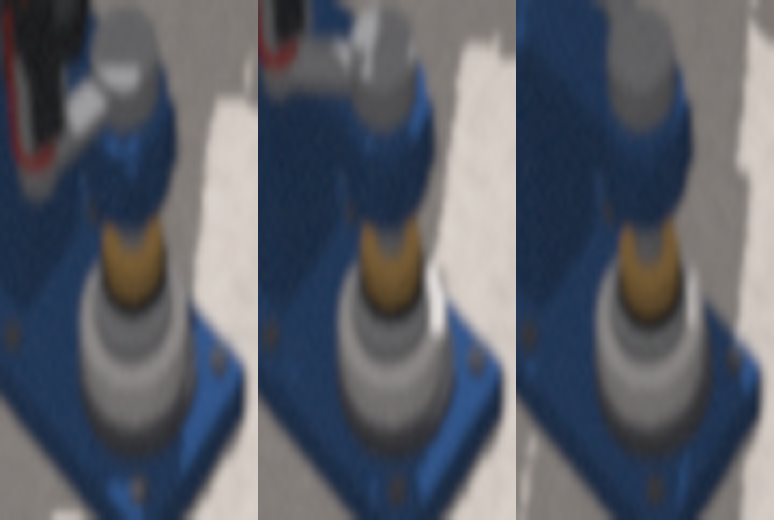

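```bash
cat > t.py <<'E'
from h import *
import sys
c=np.array([.5665,-.1617]); s=env.observe(); d=s['position'][:2]-c; r=np.hypot(*d); a=np.degrees(np.arctan2(d[1],d[0]))
n=d/r; t=np.array([n[1],-n[0]]); F=s['ft_force'][:2]
print('rot %.1f r %.2f Ft %.2f Fr %.2f'%((-17.5-a)%360,r*1e3,-F@t,F@n))
im,dd=save('scene',sys.argv[1])
# brass lower edge along screw column: rubber-dark profile
g=im[255:290,232:239].astype(float).mean(1); print('R-B',(g[:,0]-g[:,2]).round(0).astype(int).tolist()); print('sum',np.where(g[:,0]-g[:,2]>0,g[:,0]-g[:,2],0)[8:].sum().round(1))
E
python3 -m pendant '[[[0.013,0.145,0],0,0],[[0.025,0.143,0],0,0],[[0.038,0.14,0],0,0]]' 60; python3 t.py s180
python3 -m pendant '[[[0.05,0.137,0],0,0],[[0.061,0.132,0],0,0],[[0.073,0.126,0],0,0]]' 60;python3 t.py s195
python3 -m pendant '[[[0.083,0.119,0],0,0],[[0.093,0.111,0],0,0],[[0.103,0.103,0],0,0]]' 60;python3 t.py s210
```

```text
time_s: 5.52
position: [0.519, -0.1466, 0.1584]
tool_rot: [[-0.0, -0.001, 1.0], [-1.0, -0.003, -0.0], [0.003, -1.0, -0.001]]
ft_force: [-4.7, -4.4, 6.2]
grip_width: 0.02
rot 180.1 r 49.84 Ft 5.65 Fr 3.10
R-B [-44, -42, -41, -40, -39, -39, -38, -32, -17, -2, 6, 12, 23, 43, 59, 61, 56, 51, 45, 31, 8, -1, -1, -1, 0, 2, 4, 4, 3, 4, 3, 3, 3, 0, -4]
sum 418.1
time_s: 5.82
position: [0.5243, -0.1344, 0.1584]
tool_rot: [[-0.0, -0.001, 1.0], [-1.0, -0.002, -0.0], [0.002, -1.0, -0.001]]
ft_force: [-6.5, -3.7, 7.2]
grip_width: 0.0206
rot 195.4 r 50.25 Ft 6.58 Fr 3.44
R-B [-44, -42, -41, -39, -39, -38, -39, -32, -17, -1, 7, 10, 19, 38, 55, 60, 56, 51, 46, 34, 13, 1, -1, -1, 0, 2, 4, 5, 4, 3, 3, 3, 2, 0, -3]
sum 415.7
time_s: 6.12
position: [0.5325, -0.1241, 0.1584]
tool_rot: [[-0.0, -0.002, 1.0], [-1.0, -0.001, -0.0], [0.001, -1.0, -0.002]]
ft_force: [-6.9, -1.9, 7.6]
grip_width: 0.0204
rot 210.4 r 50.68 Ft 6.38 Fr 3.25
R-B [-44, -42, -40, -39, -38, -39, -37, -32, -17, -2, 6, 10, 16, 32, 51, 60, 59, 53, 47, 37, 19, 3, -1, -1, 0, 2, 3, 4, 4, 4, 3, 4, 2, 0, -3]
sum 418.3
```

```bash
cat >> t.py <<'E'
p=g[:,0]-g[:,2]; i=[j for j in range(15,30) if p[j]>=22>p[j+1]][0]; print('EDGE %.2f'%(i+(p[i]-22)/(p[i]-p[i+1])), 'dark edge',g.sum(1)[18:32].round(0).astype(int).tolist())
E
sed -i "s/^g=\(.*\); print.*/g=\1/" t.py
python3 -m pendant '[[[0.111,0.093,0],0,0],[[0.119,0.083,0],0,0],[[0.126,0.073,0],0,0]]' 60|grep ft; python3 t.py s225
python3 -m pendant '[[[0.132,0.061,0],0,0],[[0.137,0.05,0],0,0],[[0.14,0.038,0],0,0]]' 60|grep ft;python3 t.py s240
```

```text
ft_force: [-6.3, 0.2, 8.3]
rot 225.3 r 51.07 Ft 5.55 Fr 3.08
R-B [-44, -42, -40, -40, -39, -40, -38, -32, -17, -2, 6, 9, 12, 26, 45, 60, 60, 55, 49, 41, 25, 5, -1, -1, 0, 2, 4, 4, 4, 4, 4, 3, 3, 0, -3]
EDGE 20.15 dark edge [209, 184, 145, 145, 208, 247, 270, 328, 378, 389, 364, 335, 327, 322]
ft_force: [-6.5, 1.2, 7.7]
rot 240.1 r 51.38 Ft 6.10 Fr 2.56
R-B [-44, -43, -40, -40, -39, -39, -39, -33, -19, -2, 6, 9, 12, 22, 42, 58, 60, 56, 50, 46, 32, 9, -1, -1, 0, 2, 4, 4, 4, 3, 4, 3, 2, 0, -3]
EDGE 20.44 dark edge [212, 194, 158, 135, 182, 229, 266, 329, 380, 390, 364, 337, 331, 324]
```

```bash
python3 - <<'E'
from h import *
for f in ['scene1','scene2','scene3','s180','s195','s210','s225','s240']:
    im=cv2.imread(f'pics/{f}.png')[:,:,::-1]; g=im[255:290,232:239].astype(float).mean(1)
    p=g[:,0]-g[:,2]; i=[j for j in range(13,30) if p[j]>=22>p[j+1]][0]; print(f,'EDGE %.2f'%(i+(p[i]-22)/(p[i]-p[i+1])), g.sum(1)[15:33].round(0).astype(int).tolist())
c=cv2.imread(f'pics/s240.png')[240:295,205:265]; cv2.imwrite('pics/c4.png',cv2.resize(c,None,fx=10,fy=10,interpolation=2))
E
```

```text
scene1 EDGE 17.33 [216, 196, 156, 144, 208, 270, 293, 293, 276, 281, 336, 391, 400, 373, 345, 338, 332, 305]
scene2 EDGE 18.06 [228, 210, 185, 147, 154, 232, 283, 293, 276, 281, 336, 391, 401, 373, 344, 335, 331, 305]
scene3 EDGE 19.14 [243, 227, 208, 185, 144, 147, 218, 268, 269, 275, 332, 381, 392, 366, 337, 331, 324, 298]
s180 EDGE 19.38 [248, 230, 211, 194, 156, 140, 199, 255, 265, 273, 328, 379, 390, 364, 336, 329, 322, 297]
s195 EDGE 19.57 [247, 231, 213, 198, 165, 134, 174, 238, 260, 272, 328, 379, 390, 363, 336, 328, 322, 296]
s210 EDGE 19.84 [248, 237, 220, 203, 175, 141, 160, 226, 257, 272, 328, 378, 388, 363, 335, 326, 321, 295]
s225 EDGE 20.15 [253, 242, 225, 209, 184, 145, 145, 208, 247, 270, 328, 378, 389, 364, 335, 327, 322, 296]
s240 EDGE 20.44 [253, 247, 227, 212, 194, 158, 135, 182, 229, 266, 329, 380, 390, 364, 337, 331, 324, 296]
```

View pics/c4.png

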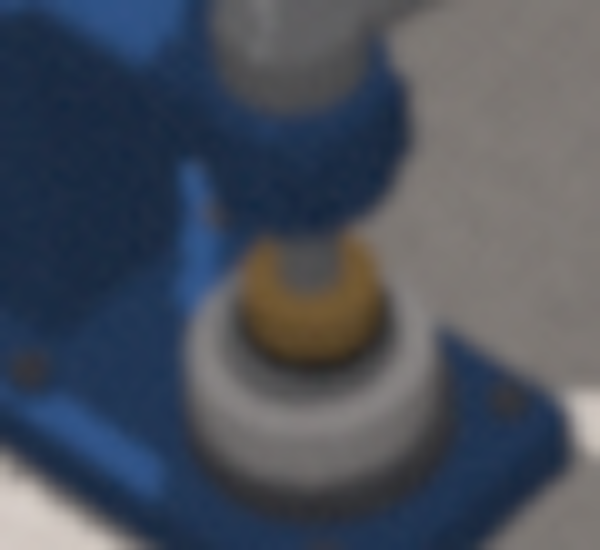

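```bash
sed -i 's/print(.R-B.*//' t.py
python3 -m pendant '[[[0.143,0.025,0],0,0],[[0.145,0.013,0],0,0],[[0.145,0,0],0,0]]' 60|grep ft; python3 t.py s255
python3 -m pendant '[[[0.145,-0.013,0],0,0],[[0.143,-0.025,0],0,0],[[0.14,-0.038,0],0,0]]' 60|grep ft;python3 t.py s270
```

```text
ft_force: [-6.5, 2.1, 8.8]
rot 254.8 r 51.55 Ft 6.56 Fr 1.82
EDGE 20.46 dark edge [213, 198, 162, 136, 174, 223, 266, 330, 382, 392, 367, 339, 330, 323]
ft_force: [-7.4, 3.4, 8.2]
rot 269.2 r 51.65 Ft 8.10 Fr 1.12
EDGE 20.48 dark edge [213, 198, 165, 139, 175, 224, 266, 330, 381, 393, 366, 339, 329, 324]
```

```bash
python3 - <<'E'
import numpy as np
from scipy.optimize import least_squares
P=np.array([[.6143,-.1771],[.6125,-.1815],[.6011,-.1972],[.5789,-.2091],[.5537,-.2084],[.5418,-.2034],[.5237,-.185],[.5171,-.1598],[.519,-.1466],[.5243,-.1344],[.5325,-.1241]])
from h import env
P=np.vstack([P,env.observe()['position'][:2]])
o=least_squares(lambda c:np.hypot(*(P-c[:2]).T)-c[2],[.5665,-.1617,.05]); print(o.x,(o.fun*1e3).round(2))
a=np.degrees(np.unwrap(np.arctan2(P[:,1]-o.x[1],P[:,0]-o.x[0]))); print((a[0]-a).round(1))
E
```

```text
[ 0.56718767 -0.16027217  0.05007465] [-0.05 -0.04  0.06  0.14 -0.09 -0.03 -0.05  0.02  0.02  0.01  0.04 -0.03]
[  0.    5.4  27.8  56.9  86.  100.8 130.7 160.9 176.2 191.4 206.5 267.6]
```

Fitted circle: centre (0.5672, -0.1603), radius 50.1 mm, rotation so far 267.6°. The pad's edge in the image stopped moving at about 240°, and the crank force has been rising since. An eighth turn past contact is therefore about 285°.

```bash
sed -i 's/^c=np.array(\[.5665,-.1617\])/c=np.array([.5672,-.1603])/; s/-17.5-a/-19.6-a/' t.py
python3 -m pendant '[[[0.153,-0.055,0],0,0],[[0.149,-0.071,0],0,0],[[0.142,-0.087,0],0,0]]' 60; python3 t.py s285
```

```text
time_s: 7.62
position: [0.5946, -0.1184, 0.1584]
tool_rot: [[0.001, -0.002, 1.0], [-1.0, 0.002, 0.001], [-0.002, -1.0, -0.002]]
ft_force: [-7.3, 4.3, 8.4]
grip_width: 0.0207
rot 283.6 r 50.08 Ft 8.45 Fr -0.41
EDGE 20.50 dark edge [212, 198, 166, 136, 173, 224, 267, 331, 383, 393, 366, 338, 330, 325]
```

```bash
python3 -m pendant '[[[-0.02,0.011,0],0,0],[[-0.02,0.011,0],0,0],[[0,0,0],0,0],[[0,0,0],0,0]]' 60; python3 t.py s_back
python3 -m pendant '[[[0,0,0],0,0.4],[[0,0,0],0,0.5],[[0,0,0],0,0.7],[[0,0,0],0,0.7],[[0,0,0],0,0.7],[[0,0,0],0,0.7],[[0,0,0],0,0.7]]'
```

```text
time_s: 8.0
position: [0.5951, -0.1188, 0.1584]
tool_rot: [[-0.0, 0.003, 1.0], [-1.0, -0.001, -0.0], [0.001, -1.0, 0.003]]
ft_force: [5.3, 0.9, 4.7]
grip_width: 0.0207
rot 284.3 r 49.99 Ft -3.90 Fr 3.75
EDGE 20.51 dark edge [214, 199, 164, 136, 172, 224, 268, 331, 381, 392, 367, 339, 331, 325]
time_s: 8.63
position: [0.594, -0.1187, 0.1577]
tool_rot: [[-0.0, -0.0, 1.0], [-1.0, 0.0, -0.0], [-0.0, -1.0, -0.0]]
ft_force: [-0.2, -1.3, 0.5]
grip_width: 0.0596
```

```bash
python3 -m pendant '[[[0,0,0.15],0,0.7],[[0,0,0.4],0,0.7],[[0,0,0.6],0,0.7],[[0,0,0.6],0,0.7],[[0,0,0.6],0,0.7],[[0,0,0.4],0,0.7],[[0,0.5,0.2],0,0.7],[[0,0.3,0],0,0.7],[[0,0,0],0,0.7],[[0,0,0],0,0.7]]'
python3 - <<'E'
from h import *
s=env.observe(); im,d=save('wrist','wristE'); r=im.astype(int)
P,u,v=cloud('wrist',im,d,(r[...,0]>1.8*r[...,1]),(s['position'],s['tool_rot']))
P=P[np.hypot(P[:,0]-.595,P[:,1]+.1188)<.03]; T=P[P[:,2]>.187]; c=(T.min(0)+T.max(0))/2; c2=cyl(P[P[:,2]<.183],.011)
print(c,c2)
for q in (c,c2[0]): print((-19.6-np.degrees(np.arctan2(q[1]+.1603,q[0]-.5672)))%360)
E
python3 t.py sE
python3 -c "
import cv2,numpy as np
a=cv2.imread('pics/wristE.png');b=cv2.imread('pics/sE.png')[200:320,160:400]
cv2.imwrite('pics/cE.png',np.vstack([cv2.resize(a,(400,300)),cv2.resize(b,(400,200)),]))"
```

```text
time_s: 9.47
position: [0.5939, -0.0937, 0.2456]
tool_rot: [[0.001, -0.001, 1.0], [-1.0, 0.0, 0.001], [-0.0, -1.0, -0.001]]
ft_force: [0.1, 0.0, -0.1]
grip_width: 0.0596
[ 0.59534223 -0.11943021  0.1902768 ] (array([ 0.59566349, -0.12058854]), np.float64(0.00020050784796953703))
284.95063118566856
286.03135073808943
rot 272.4 r 71.27 Ft -0.95 Fr 0.18
EDGE 20.52 dark edge [219, 202, 169, 137, 178, 230, 273, 336, 393, 403, 377, 347, 337, 334]
```

View pics/cE.png

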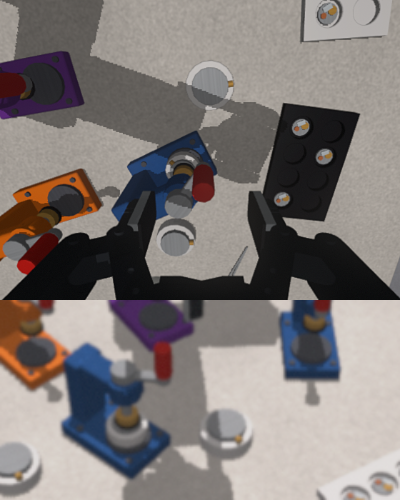

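The loaded press is free of the gripper. Its knob is at about 285° and the holder still sits under the pad, in the wrist view near (185,165). Handing in.

```bash
python3 -c "
from rig import env
print(env.observe()['ft_force']); print(env.close_job())"
```

```text
[-0.93769733  0.37445412  0.47127543]
the job is handed in; nothing more can be done
None
```

I wound the loaded press's crank clockwise about 284° in all. That is roughly 240° to contact plus about 44° (an eighth of a turn) of snug. I then released the knob, backed the arm clear and handed in at about 9.5 s.

**Contact:** The brass pad's lower edge in the scene camera stopped moving at about 239–242°. My one-sample force readings on the crank rose from about 6.2 N free to 8.45 N at the end, which fits the "snug" range. The contact angle carries a few degrees of uncertainty, well short of a quarter turn.

**After release:** Camera checks put the knob at about 285–286°, so it stayed where I left it. The pad edge was unchanged and the holder was still under the pad. The empty press was never approached, and the gripper touched nothing.

**Disagreement:** My first guess at the screw centre was about 1.5 mm off, which caused a few newtons of side force. I corrected it with a circle fitted to the measured tool positions, good to about 0.1 mm. My early estimate of the contact angle from the pictures (about 300°) was also wrong, and the edge tracking replaced it.

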